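# Mount a forming template on the sloped rest and dial in its code

### The job

Set up the pottery forming station: take the template with the round end by its wooden grip, press the large end of its keyhole over the stud head on the sloped rest until the plate lies flat on the rest, then slide it down the slope until the stud is fully home at the narrow end of the slot, and let go. After that set the template's code on the control box, first the large dial to three dots and then the small dial to two dots. Leave the template with the stepped end, the cup and the bowl where they are.

Things in the scene. Friction and masses are not known exactly. Their poses are not given: they have to be found in the camera images.
- round_template_grip (a point): Centre of the wooden grip of the template to mount, 28.5 mm above the plate's underside. Grip: 16 mm thick (x), 50 mm wide (y), 45 mm tall, on top of a flat aluminium plate 170 x 110 x 6 mm (0.25-0.4 kg in all), 20 mm from the plate's middle towards its round end (half circle, radius 55 mm). x: along the plate to its square keyhole end, z: up, out of the grip side.
- round_template_hole (a point): Centre of the keyhole's large end (octagon 32 mm across flats) on the underside of the round-ended template, 48 mm from the grip's centre along x. Same axes as the grip.
- round_template_home (a point): Where the stud's axis stands when fully home in the keyhole's narrow end, on the underside of the round-ended template: 30 mm farther along x than the large end's centre. The slot is 13 mm wide and leads from the large end towards the square end of the plate. Same axes.
- step_template_grip (a point): Centre of the grip of the other template, to be left alone: same plate, keyhole and grip, but the end away from the keyhole is stepped (a 50 mm wide straight tongue) instead of round.
- stud (a point): Foot of the mushroom stud on the face of the fixed grey steel rest, 130 mm above the table. Face: 170 mm wide, slopes 35 degrees from level, low edge to the robot, reaching 70 mm above and 160 mm below the stud. Stud: neck 9 mm across, 9 mm long; head 24 mm across, 6 mm high, chamfered. x: up the slope, y: level, z: out of the face, along the stud.
- dial_large (a joint): Angle of the large dial (rad), growing clockwise seen from above: 0 = pointing at one dot, 0.785 two, 1.571 three, 2.356 four dots (marks on the box's top round the dial's far half, 45 degrees apart); stops at 0 and 2.356. Friction 0.06 N m, stays where left. The bar's pointer end has a white line. 
- dial_large_grip (a point): Middle of the large dial's finger bar, on the dial's upright axis, 23 mm above the box's top. Dial: black disc 70 mm across, 8 mm thick, on it a bar 16 mm thick, 62 mm long, 30 mm tall (top 38 mm above the box). x along the bar to its pointer end, z up. Left half (seen from the robot) of the control box, a fixed white box 130 x 260 x 60 mm.
- dial_small (a joint): Angle of the small dial (rad), growing clockwise seen from above: 0 = pointing at one dot, 0.785 two, 1.571 three, 2.356 four dots (marks on the box's top round the dial's far half, 45 degrees apart); stops at 0 and 2.356. Friction 0.06 N m, stays where left. The bar's pointer end has a white line. 
- dial_small_grip (a point): Middle of the small dial's finger bar, on the dial's upright axis, 23 mm above the box's top. Dial: black disc 56 mm across, 8 mm thick, on it a bar 16 mm thick, 48 mm long, 30 mm tall (top 38 mm above the box). x along the bar to its pointer end, z up. Right half of the control box, 130 mm from the large dial.
- cup: A bystander: terracotta cup, 72 mm across, 85 mm tall; origin at the centre of its foot.
- bowl: A bystander: white bowl, 120 mm across, 50 mm tall; origin at the centre of its foot.
There are look-alikes about, which are no part of the job. What is shaped like the part that bears round_template_grip but green or purple is not meant.

How it is judged:
By the outcome, as a careful person would: the job done as asked, in the order asked, and still so for the second after the job is handed in, with the robot touching nothing.
It also fails if it takes over 72 s, if anything falls off the work surface, if the arm or the gripper's body presses on something with over 40 N, if the wrist force passes 120 N, or if a joint passes its speed limit or range.

### The arm

A 6-joint arm with a two-finger parallel gripper is mounted at the origin on the work surface. World frame = base frame: x ahead of the robot, y to its left, z up, the work surface at z = 0. Lengths are in m, angles in rad, forces in N, time in s.
With the tool pointing down it reaches from about 0.35 to 0.85 m from the base axis. Payload 8.1 kg.
Tool frame: the origin (TCP) lies midway between the tips of the shut fingers; the grasp point (between the pads) lies 19 mm behind it (manip.hold_point_z is the distance from the TCP to the grasp point, in m); z points along the fingers, y is the line along which they close (so a half turn about z gives the same grasp; the last joint's range is limited). The gripper opens to 85 mm and grips with 20 to 120 N. Pads are 22 mm wide; open, the fingers measure 114 mm over their backs; the gripper's body (76 mm by 85 mm) begins 54 mm behind the grasp point. The pads swing forward as they close: fully open they stand 13 mm farther back than shut.
Start: joints at [-1.259, 0.13, 1.488, -0, 1.523, -0.085], TCP at [0.232, -0.553, 0.231] pointing down, gripper open.
Joint ranges: [-2.96, 2.96], [-0.89, 2.26], [0.02, 2.5], [-1.34, 4.48], [0, 2.73], [-2.66, 2.66]. Speed limits (rad/s): [2.39, 2.39, 2.79, 3.14, 3.14, 3.14].

### API

Orientations are given as a unit quaternion [w, x, y, z].
In Python, from cell import monitor, cams, manip, regions_of gives the robot as it stands. The module is installed in compiled form; this text tells all that it offers.
- The arm moves only by the tool step_arm, never from a script. Its argument "moves" is a list of rows, each a list of 7 numbers: the turn, a rotation vector about the world's x, y, z in degrees, then the shift along the world's x, y, z in mm, then the closure, from 0 (fully open) to 1 (shut). A call has 1 to 10 rows; each row is the pose to reach, as a shift and turn from the pose commanded when the call began; what a row does not reach only later rows make up. A row lasts 1/8 s, in which the tool goes at most 62.5 mm and 10.7 degrees, less where a joint would pass 70% of its speed; a pose out of reach is approached as far as the arm can. A call with a gripper value outside its range is refused whole. The fingers move at their own pace and stop on an object; "squeeze" is the grip in N (left out, the last holds). Time passes only in rows, so rows that repeat a pose let the fingers close. It gives the time, the measured TCP pose, the force, the opening and the grip force at its end, in the units of the state.
- monitor.read_state(): the state, without advancing time (a new reading comes with each control period).
- cams.get_image(name): name is "scene" or "top" or "wrist"; returns (picture, depth): 420x560x3 uint8, red, green, blue; 420x560 float32, m along the optical axis (not along the pixel's ray), 0 where there is no reading.
- cams.camera_model(name): a dict with "fx", "fy", "cx", "cy" (pixels), "rvec" (rotation vector, rad) and "tvec" (3), from world to camera coordinates, as OpenCV has them. Camera axes: x right, y down, z forward; pixel columns grow to the right and rows downward; lengths in m; the calibration is good to about 2 mm. A picture is of the moment at which its call begins: read the wrist's pose just before it. camera_model takes no time and is no camera call; for the wrist camera it gives the pose at the moment of the call.
- manip.finish_job(): hands the job in; it is judged then, once.
Trained networks look in the newest picture that a camera, given by its name, has taken for a name from the list of things; names that differ only in an ending like _2 or _b are one class to them, and where a whole thing is asked for, a point or a joint stands for the part that bears it (a point fixed in the world has none). Each returns a list of dicts, best first, with "confidence" (0 to 1); they miss things now and then, are a little off and sometimes report something else, mostly with a low value. They report only what shows in the picture. A call takes as long as a camera call. They do not tell look-alikes from the thing itself.
- regions_of(camera, target): "pixels" (420x560 bool, what is visible of it) and "extent" ([left, top, right, bottom] in pixels, round what is visible of it).
The state is a dict: "time_s": time; "q": joint angles; "joint_vel": joint speeds; "tau": joint torques, N m; "tool_pos": TCP position; "orientation": TCP orientation; "contact_force": force on the tool from outside, world axes, zero at the start; "torque": the same for the moment, N m; "grip_width": finger opening in m; "grasp_force": force on a finger pad.
Only numpy, scipy, OpenCV 4.12 (cv2) and the standard library are available. Lean on these libraries where they do the work, as an engineer would, in place of code of your own. Each camera call takes 0.05 s, during which the arm holds its last target. There are 200 camera calls.

## Working session

There is one attempt and no reset: what is moved stays moved. The work goes in short steps, Python scripts to look and compute and a tool call to move; the robot and the scene stay as the last step left them, time stands still between calls to the robot, and variables do not carry over. Pictures are saved under pics/ and viewed, at most 10 in all, crops included, and the job is handed in when it is done.

Besides the shell and the picture viewer there is one more tool, called after ">>>" as a command line: name --pt "numbers of a row" for each row, then --argument value for the rest. step_arm: Moves the arm, as the interface text tells. Its arguments: {"type":"object","properties":{"moves":{"type":"array","items":{"type":"array","items":{"type":"number"}}},"squeeze":{"type":"number"}},"required":["moves"]}

```bash
mkdir -p pics
cat > h.py <<'E'
import numpy as np, cv2
from scipy.spatial.transform import Rotation as R
from cell import monitor, cams, manip, regions_of
def cloud(name, d):
    m=cams.camera_model(name); v,u=np.mgrid[:420,:560]
    P=np.stack([(u-m['cx'])/m['fx']*d,(v-m['cy'])/m['fy']*d,d],-1)
    Rm=R.from_rotvec(np.ravel(m['rvec'])).as_matrix()
    W=(P-np.ravel(m['tvec']))@Rm
    W[d<=0]=np.nan
    return W
def save(im,f): cv2.imwrite('pics/'+f,im[...,::-1])
E
python3 - <<'E'
from h import *
ims=[]
for c in ['top','scene']:
    im,d=cams.get_image(c); W=cloud(c,d); np.savez(c+'.npz',im=im,W=W)
    save(im,c+'.png')
    for t in ['round_template_grip','step_template_grip','dial_large','dial_small','cup','bowl']:
        for r in regions_of(c,t):
            p=r['pixels']; print(c,t,round(r['confidence'],2),np.round(r['extent']),np.round(np.nanmedian(W[p],0),3),im[p].mean(0).round())
print(manip.hold_point_z, monitor.read_state())
E
```

```text
top round_template_grip 0.9 [ 94. 225. 139. 288.] [0.393 0.527 0.005] [72. 30. 90.]
top round_template_grip 0.89 [213. 225. 256. 282.] [0.391 0.158 0.005] [17. 96. 29.]
top round_template_grip 0.86 [449. 259. 489. 315.] [ 0.283 -0.522  0.005] [18. 91. 27.]
top round_template_grip 0.56 [276. 200. 317. 257.] [ 0.459 -0.016  0.005] [142. 140. 141.]
top step_template_grip 0.67 [268. 128. 307. 187.] [ 0.678 -0.001  0.005] [125. 122. 123.]
top dial_large 0.77 [161. 177. 187. 202.] [0.583 0.332 0.069] [23. 23. 23.]
top dial_small 0.75 [205. 179. 225. 194.] [0.584 0.203 0.07 ] [27. 27. 27.]
top cup 0.72 [160. 286. 184. 310.] [0.283 0.344 0.033] [66. 35. 17.]
top bowl 0.8 [376. 263. 421. 308.] [ 0.283 -0.318  0.02 ] [116. 110. 100.]
scene round_template_grip 0.84 [412. 234. 454. 272.] [0.415 0.524 0.002] [101.  63. 104.]
scene round_template_grip 0.82 [168. 148. 208. 172.] [ 0.311 -0.514  0.002] [ 79. 113.  59.]
scene round_template_grip 0.74 [256. 204. 296. 237.] [ 0.47  -0.01   0.002] [157. 150. 148.]
scene step_template_grip 0.58 [226. 244. 278. 291.] [0.688 0.004 0.003] [146. 141. 139.]
s
[... 403 characters left out ...]
q': array([-1.25942045e+00,  1.30417167e-01,  1.48815638e+00,  5.00193150e-06,
        1.52299649e+00, -8.54019034e-02]), 'joint_vel': array([-2.00140713e-03,  8.35419306e-04,  3.67297388e-04,  1.14954837e-04,
        8.28239623e-05,  3.13050091e-05]), 'tau': array([ 1.96278721e-03, -5.69140327e+01, -5.00755298e+01, -2.38119392e-04,
        9.71348964e-04,  1.01339583e-05]), 'tool_pos': array([ 0.23189771, -0.55340066,  0.23130594]), 'orientation': array([1.09552648e-05, 9.80385407e-01, 1.97089963e-01, 3.75723799e-06]), 'contact_force': array([0.19013482, 0.54796451, 0.00229776]), 'torque': array([-0.04917377, -0.01447728, -0.02436574]), 'grasp_force': 0.0, 'grip_width': 0.08522309885008018}
```

View pics/top.png

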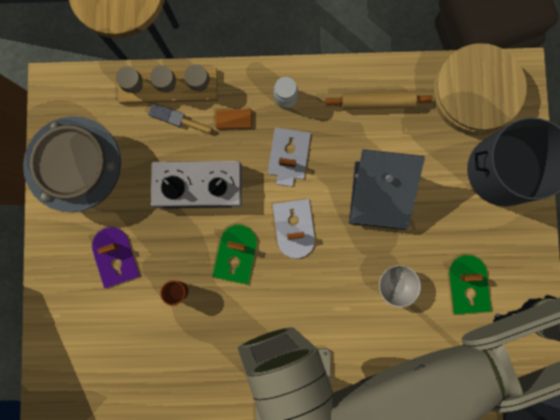

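View pics/scene.png

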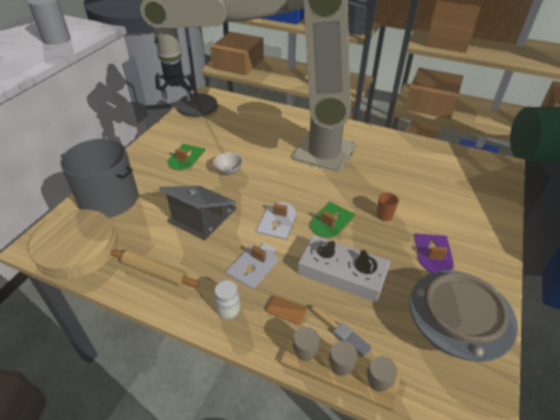

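Candidates in the top picture: silver round plate at (295,230), green ones at (236,255) and (470,285), purple at (116,256). There is also a silver stepped plate at (290,155). The silver round one fits, since green and purple are excluded and the tongue end at (290,155) is the stepped one. I'll confirm in a crop and measure.

Run:
```python
from h import *
z=np.load('top.npz'); im,W=z['im'],z['W']
c=cv2.resize(im[120:270,255:435],None,fx=4.4,fy=4,interpolation=cv2.INTER_CUBIC)
c2=cv2.resize(im[150:215,145:250],(792,490)); 
save(c,'crop.png'); save(c2,'dials.png')
# rest face plane
s=W[175:220,362:405].reshape(-1,3); s=s[np.isfinite(s).all(1)]
for _ in range(5):
    A=np.c_[s[:,:2],np.ones(len(s))]; k=np.linalg.lstsq(A,s[:,2],rcond=None)[0]; e=s[:,2]-A@k; s=s[abs(e)<max(.003,2*e.std())]
n=np.array([-k[0],-k[1],1]);n/=np.linalg.norm(n)
print('plane',k,'n',n,'slope',np.degrees(np.arccos(n[2])),'az',np.degrees(np.arctan2(k[1],k[0])),e.std())
# face pixels & stud pixels
H=(W[...,2]-(W[...,:2]@k[:2]+k[2]))*n[2]
reg=np.zeros(H.shape,bool);reg[145:232,345:430]=1
st=reg&(H>.008)&(H<.03)&(W[...,2]>.1)
print('stud',st.sum(),np.nanmean(W[st],0),np.nanmedian(H[st]), np.argwhere(st).mean(0))
f=reg&(abs(H)<.004)&(W[...,2]>.03)
print(np.array(cv2.boxPoints(cv2.minAreaRect(W[f][:,:2].astype(np.float32)))))
# template
reg=np.zeros(H.shape,bool);reg[195:262,268:322]=1
g=reg&(W[...,2]>.035)
print('grip',g.sum(),np.nanmean(W[g],0),cv2.minAreaRect(W[g][:,:2].astype(np.float32)))
pl=reg&(W[...,2]>.002)&(W[...,2]<.03)&(im.min(2)>100)
r=cv2.minAreaRect(W[pl][:,:2].astype(np.float32));print('plate',pl.sum(),r)
# dials
for u0,u1 in((150,197),(197,243)):
    reg=np.zeros(H.shape,bool);reg[160:210,u0:u1]=1
    b=reg&(W[...,2]>.085); print('bar',b.sum(),np.nanmean(W[b],0),cv2.minAreaRect(W[b][:,:2].astype(np.float32)))
```

```text
plane [ 0.69706143 -0.09369524 -0.3086465 ] n [-0.57016151  0.07663803  0.81795016] slope 35.119879874297496 az -7.655504820407374 0.0027997296644020914
stud 61 [ 0.58303605 -0.27982199  0.14013808] 0.013150484986257142 [178.44262295 389.42622951]
[[ 0.44867438 -0.34629488]
 [ 0.6382397  -0.37291628]
 [ 0.66200274 -0.20370495]
 [ 0.47243744 -0.17708355]]
grip 96 [ 0.43788509 -0.01760302  0.05000849] ((0.4381757974624634, -0.017176924273371696), (0.015897559002041817, 0.0479871891438961), 5.744758605957031)
plate 1280 ((0.4589802622795105, -0.015002593398094177), (0.17107564210891724, 0.11077754199504852), 6.1756062507629395)
bar 123 [0.58422799 0.33281647 0.09649668] ((0.5846858024597168, 0.33330023288726807), (0.06289710104465485, 0.014569152146577835), 44.072330474853516)
bar 103 [0.5820155  0.20593702 0.09631624] ((0.5820763111114502, 0.2059689462184906), (0.016348334029316902, 0.04634281247854233), 44.36322021484375)
```

View pics/crop.png

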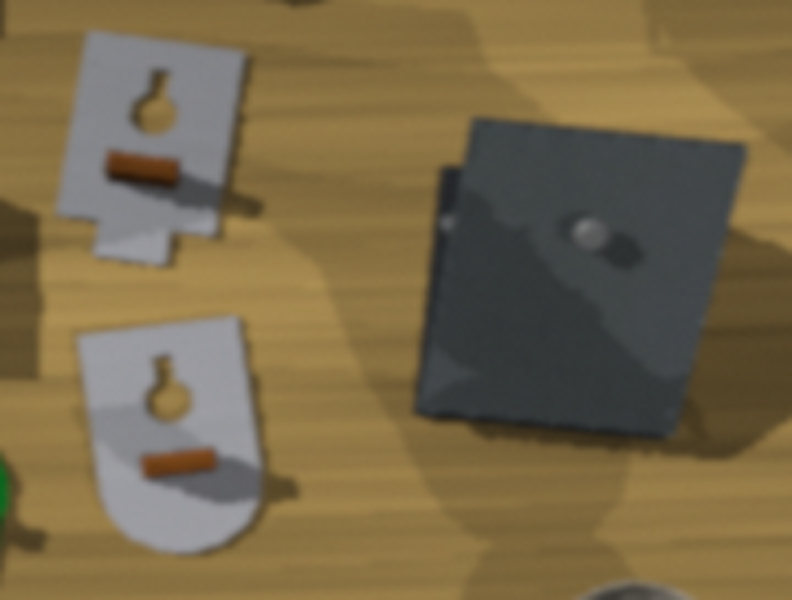

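View pics/dials.png

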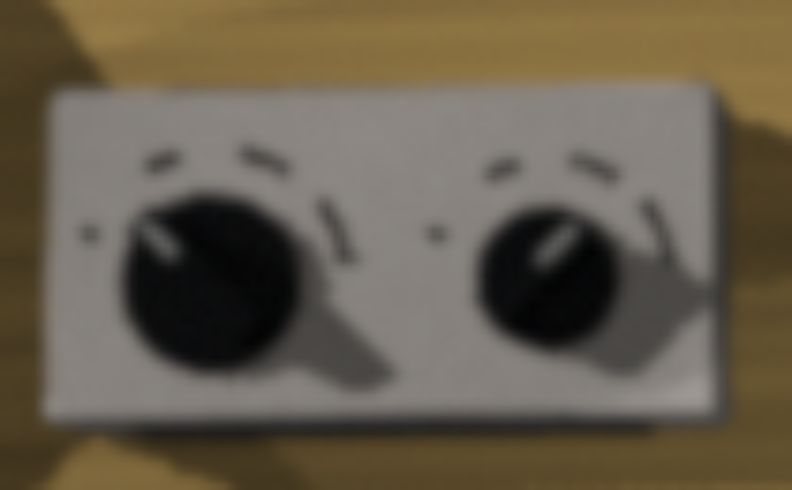

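The top picture shows the silver round template at (295,230), with its square keyhole end up, and the stud at (389,178). The large dial's line points between one and two dots, and the small dial's between three and four. Next I move over the rest for a closer look with the wrist camera.

>>> step_arm --pt "0 0 10 0 0 60 0" --pt "0 0 21 50 50 110 0" --pt "0 0 73.5 268 283 130 0" --pt "0 0 73.5 268 283 130 0" --pt "0 0 73.5 268 283 130 0" --pt "0 0 73.5 268 283 130 0" --pt "0 0 73.5 268 283 130 0" --pt "0 0 73.5 268 283 130 0" --pt "0 0 73.5 268 283 130 0" --pt "0 0 73.5 268 283 130 0" --squeeze 60

```text
time_s: 1.95
tool_pos: [0.4995, -0.2708, 0.3611]
orientation: [-0.0, 0.668, 0.744, -0.0]
contact_force: [-0.9, -0.2, 1.4]
grip_width: 0.0849
grasp_force: 0.0
```

Run:
```python
from h import *
m=cams.camera_model('wrist'); im,d=cams.get_image('wrist'); W=cloud('wrist',d); np.savez('w1.npz',im=im,W=W); save(im,'w1.png')
Rm=R.from_rotvec(np.ravel(m['rvec'])).as_matrix(); print('cam',-Rm.T@np.ravel(m['tvec']),Rm[2],m['fx'])
s=monitor.read_state();print(s['time_s'],s['tool_pos'],s['orientation'],s['q'].round(2))
```

```text
cam [ 0.49151762 -0.19805632  0.50289863] [ 0.03120116 -0.28434629 -0.95821379] 311.8705769182878
2.0 [ 0.49928119 -0.27114173  0.3611289 ] [-1.06466215e-04  6.67996907e-01  7.44164013e-01 -2.06421660e-04] [-0.59  0.03  1.36 -0.    1.75 -0.7 ]
```

View pics/w1.png

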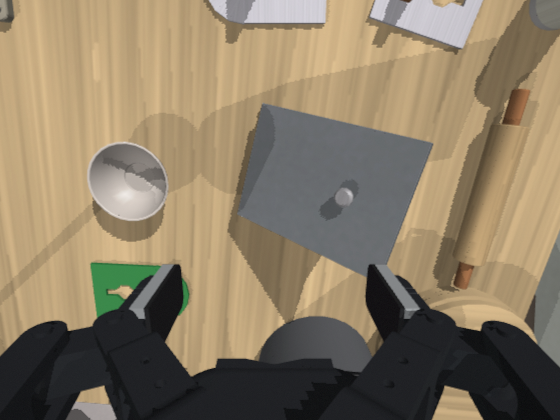

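```bash
cat >> h.py <<'E'
def rest(im,W,box):
    u0,v0,u1,v1=box; reg=np.zeros(W.shape[:2],bool);reg[v0:v1,u0:u1]=1
    m=reg&(W[...,2]>.05)&(W[...,2]<.19); s=W[m]
    for _ in range(8):
        c=s.mean(0); n=np.linalg.svd(s-c,full_matrices=False)[2][2]; n*=np.sign(n[2])
        H=(W-c)@n; s=W[m&(abs(H)<.002+.004*(_==0))]
    az=np.arctan2(-n[1],-n[0])
    f=reg&(abs(H)<.002)
    ex=np.cross([0,0,1.],n);ey=ex/np.linalg.norm(ex); ex=np.cross(ey,n)
    if ex[2]<0: ex,ey=-ex,-ey
    q=np.c_[(W[f]-c)@ex,(W[f]-c)@ey].astype(np.float32)
    r=cv2.minAreaRect(q)
    hd=reg&(H>.0135)&(H<.02); top=W[hd].mean(0)
    foot=top-((top-c)@n)*n
    return dict(n=n,slope=np.degrees(np.arccos(n[2])),az=np.degrees(az),rect=r,boxc=c+r[0][0]*ex+r[0][1]*ey,foot=foot,npx=hd.sum(),h=np.median(H[hd]),ex=ex,ey=ey)
E
python3 - <<'E'
from h import *
z=np.load('w1.npz'); print(rest(z['im'],z['W'],(235,100,435,280)))
z=np.load('top.npz'); print(rest(z['im'],z['W'],(345,145,430,232)))
E
```

```text
{'n': array([-0.56856686,  0.07986256,  0.8187513 ]), 'slope': np.float64(35.04001112782005), 'az': np.float64(-7.995621961181769), 'rect': ((-0.023101627826690674, -0.006339795887470245), (0.23094823956489563, 0.17009411752223969), 0.1133909523487091), 'boxc': array([ 0.55286074, -0.27631848,  0.10348229]), 'foot': array([ 0.58989535, -0.28104768,  0.12966159]), 'npx': np.int64(217), 'h': np.float64(0.01478639598051045), 'ex': array([ 0.81079197, -0.1138862 ,  0.57414833]), 'ey': array([ 0.13909743,  0.9902787 , -0.        ])}
{'n': array([-0.56684738,  0.07451786,  0.82044569]), 'slope': np.float64(34.87056564296076), 'az': np.float64(-7.489168600332041), 'rect': ((-0.015405818819999695, -0.001164354383945465), (0.17035241425037384, 0.232031911611557), 89.50240325927734), 'boxc': array([ 0.5544678, -0.2747048,  0.1037049]), 'foot': array([ 0.59253734, -0.27924178,  0.13041929]), 'npx': np.int64(28), 'h': np.float64(0.01566039898032483), 'ex': array([ 0.8134469 , -0.10693588,  0.57172446]), 'ey': array([ 0.13033876,  0.99146952, -0.        ])}
```

>>> step_arm --pt "0 0 0 -62 190 -60 0" --pt "0 0 0 -62 190 -60 0" --pt "0 0 0 -62 190 -60 0" --pt "0 0 0 -62 190 -60 0" --pt "0 0 0 -62 190 -60 0"

```text
time_s: 2.62
tool_pos: [0.4375, -0.0804, 0.3013]
orientation: [0.0, 0.667, 0.745, -0.0]
contact_force: [-0.9, -0.2, 0.7]
grip_width: 0.0857
grasp_force: 0.0
```

Run:
```python
from h import *
im,d=cams.get_image('wrist'); W=cloud('wrist',d); np.savez('w2.npz',im=im,W=W); save(im,'w2.png')
s=monitor.read_state();print(s['time_s'],s['tool_pos'],s['orientation'])
for t in ['round_template_grip']:
  for r in regions_of('wrist',t):
    p=r['pixels']; print(r['confidence'],r['extent'],im[p].mean(0),np.nanmedian(W[p],0))
    g=p&(W[...,2]>.044)&(W[...,2]<.06); q=p&(W[...,2]>.002)&(W[...,2]<.012)
    for a in (g,q):
      if a.sum()>20: print(a.sum(),W[a].mean(0),cv2.minAreaRect(W[a][:,:2].astype(np.float32)))
```

```text
2.675 [ 0.43802421 -0.08125882  0.30177838] [ 6.71420378e-04  6.67716620e-01  7.44415250e-01 -2.61100115e-05]
0.85 [199.7, 0.0, 325.5, 32.0] [ 51.3599182  113.7599182   63.03026585] [0.41714849 0.11623937 0.0054452 ]
2409 [0.41382905 0.11573446 0.00543182] ((0.40258485078811646, 0.11051630228757858), (0.14737312495708466, 0.034260205924510956), 5.95231294631958)
0.64 [232.0, 81.0, 361.5, 166.9] [170.50767402 165.74870298 169.38143104] [ 0.45946216 -0.01483192  0.00577939]
543 [ 0.43908106 -0.0188991   0.05061492] ((0.43929702043533325, -0.019197925925254822), (0.014958411455154419, 0.04849822074174881), 6.17855978012085)
8644 [ 0.46340369 -0.01450732  0.00570152] ((0.4588305354118347, -0.016758576035499573), (0.1708720475435257, 0.1101805716753006), 6.239358901977539)
```

View pics/w2.png

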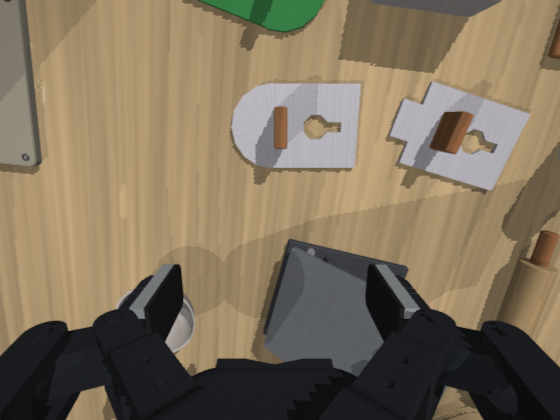

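The wrist picture shows the silver round template at (296,127) with its grip at (281,127), and the stepped one clear of it at (460,135). Now I grasp.

>>> step_arm --pt "0 0 0 1 61 -40 0" --pt "0 0 0 1 61 -95 0" --pt "0 0 0 1 61 -150 0" --pt "0 0 0 1 61 -205 0" --pt "0 0 0 1 61 -250 0" --pt "0 0 0 1 61 -275 0" --pt "0 0 0 1 61 -288 0" --pt "0 0 0 1 61 -288 0.3" --pt "0 0 0 1 61 -288 1" --pt "0 0 0 1 61 -288 1" --squeeze 80

```text
time_s: 3.98
tool_pos: [0.4402, -0.0197, 0.0146]
orientation: [0.001, 0.668, 0.745, 0.001]
contact_force: [-0.9, -0.4, 0.4]
grip_width: 0.0323
grasp_force: 0.0
```

>>> step_arm --pt "0 0 0 0 0 0 1" --pt "0 0 0 0 0 0 1" --pt "0 0 0 0 0 0 1" --pt "0 0 0 0 0 0 1"

```text
time_s: 4.47
tool_pos: [0.4399, -0.0195, 0.0144]
orientation: [0.001, 0.668, 0.745, 0.001]
contact_force: [-0.9, -0.9, 5.5]
grip_width: 0.0153
grasp_force: 79.0
```

>>> step_arm --pt "0 0 0 0 0 30 1" --pt "0 0 0 0 0 80 1" --pt "0 0 0 0 -20 140 1" --pt "0 0 0 0 -50 190 1" --pt "0 0 0 0 -50 220 1" --pt "0 0 0 0 -50 220 1" --pt "0 0 0 0 -50 220 1"

```text
time_s: 5.35
tool_pos: [0.438, -0.0689, 0.2314]
orientation: [-0.001, 0.667, 0.745, -0.001]
contact_force: [-0.4, -1.2, -2.8]
grip_width: 0.0153
grasp_force: 78.7
```

Run:
```python
from h import *
s=monitor.read_state(); print(s['time_s'],s['tool_pos'],s['orientation'],s['contact_force'],s['grip_width'])
q=s['orientation'];Rtool=R.from_quat(q,scalar_first=True) 
im,d=cams.get_image('wrist'); W=cloud('wrist',d); save(im,'w3.png')
L=(W-s['tool_pos'])@Rtool.as_matrix()   # tool frame
# plate top in tool frame
reg=(im.min(2)>110)&(im.max(2).astype(int)-im.min(2)<25)&(abs(L[...,2]-.0085)<.012)&(np.abs(L[...,0])<.08)&(abs(L[...,1])<.12)
n,lab,st,_=cv2.connectedComponentsWithStats(reg.astype(np.uint8)); k=1+st[1:,4].argmax(); a=lab==k
p=L[a]; c=p.mean(0); nn=np.linalg.svd(p-c,full_matrices=False)[2][2]
print(a.sum(),st[k],'plane',c,nn*np.sign(nn[2]),'rect',cv2.minAreaRect(p[:,:2].astype(np.float32)))
print('min/max',np.percentile(p,[.5,99.5],axis=0))
```

```text
5.35 [ 0.43802916 -0.06891074  0.23136762] [-1.16687262e-03  6.67458330e-01  7.44646027e-01 -5.58297381e-04] [-0.44993807 -1.1653562  -2.78201118] 0.015324666150068458
38357 [  150   151   343   191 38357] plane [0.02151442 0.02817354 0.00972102] [ 1.03618311e-03 -3.71898422e-04  9.99999394e-01] rect ((0.0040877945721149445, 0.019380658864974976), (0.10746083408594131, 0.17175142467021942), 0.5205225944519043)
min/max [[-0.04084192 -0.06310315  0.00811214]
 [ 0.05695483  0.10390935  0.0134681 ]]
```

View pics/w3.png

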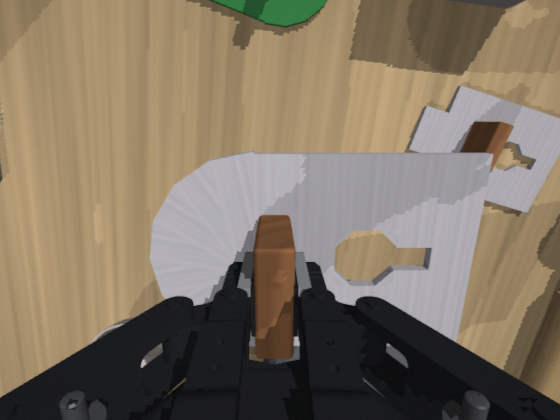

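The picture shows the template held square in the fingers, keyhole at (365,256) with the slot running right to (430,258). Next I compute the tilt and the pose before contact.

```bash
cat >> h.py <<'E'
sl,az=np.radians(35),np.radians(-8.0)
EX=np.array([np.cos(sl)*np.cos(az),np.cos(sl)*np.sin(az),np.sin(sl)]);N=np.array([-np.sin(sl)*np.cos(az),-np.sin(sl)*np.sin(az),np.cos(sl)]);EY=np.cross(N,EX)
FOOT=np.array([.590,-.281,.130])
Rrest=R.from_matrix(np.c_[EY,EX,-N])
def tcp(along,h,dy=0): # grip's TCP so that plate point 'along' (from grip) is over stud, underside h above the face
    return FOOT+EX*(-along)+N*(h+.014)+EY*dy
E
python3 - <<'E'
from h import *
y=np.radians(6.23);R0=R.from_matrix(np.c_[[-np.sin(y),np.cos(y),0],[np.cos(y),np.sin(y),0],[0,0,-1]])
rv=(Rrest*R0.inv()).as_rotvec(degrees=True); print('turn',rv,np.linalg.norm(rv))
c=np.array([.439,-.0694,.2333])
for h in(.12,.035,.018,0): print(h,((tcp(.048,h)-c)*1000).round(1))
print('EX',EX,'N',N,'EY',EY)
E
```

```text
turn [ -0.54195094 -35.08365197 -13.7838269 ] 37.69814624580972
0.12 [  36.  -195.4  -21.1]
0.035 [  84.2 -202.2  -90.7]
0.018 [  93.9 -203.6 -104.6]
0 [ 104.1 -205.  -119.4]
EX [ 0.81118011 -0.11400393  0.57357644] N [-0.56799443  0.07982641  0.81915204] EY [0.1391731  0.99026807 0.        ]
```

>>> step_arm --pt "0 0 0 0 0 40 1" --pt "-0.1 -9 -3.5 10 -50 40 1" --pt "-0.3 -18 -7 20 -100 40 1" --pt "-0.4 -27 -10.5 30 -150 20 1" --pt "-0.5 -35.1 -13.8 36 -195 -21 1" --pt "-0.5 -35.1 -13.8 50 -197 -40 1" --pt "-0.5 -35.1 -13.8 67 -200 -65 1" --pt "-0.5 -35.1 -13.8 84 -202 -91 1" --pt "-0.5 -35.1 -13.8 84 -202 -91 1" --pt "-0.5 -35.1 -13.8 84 -202 -91 1"

```text
time_s: 6.65
tool_pos: [0.5223, -0.2705, 0.1413]
orientation: [0.226, 0.72, 0.626, 0.198]
contact_force: [0.5, -0.2, -3.1]
grip_width: 0.015
grasp_force: 79.3
```

Run:
```python
from h import *
s=monitor.read_state(); print(s['time_s'],s['tool_pos'],s['contact_force'],s['grip_width'])
print('tcp err mm (ey,ex,n)',(s['tool_pos']-tcp(.048,.035))@np.c_[EY,EX,N]*1000,(Rrest.inv()*R.from_quat(s['orientation'],scalar_first=True)).as_rotvec(degrees=True))
im,d=cams.get_image('wrist'); np.savez('w4.npz',im=im,W=cloud('wrist',d)); c=im[130:360,280:480]; save(cv2.resize(c,None,fx=2.6,fy=2.6,interpolation=cv2.INTER_CUBIC),'w4.png')
```

```text
6.65 [ 0.52229052 -0.27049702  0.14131155] [ 0.50568113 -0.17176476 -3.10511037] 0.014957121628120107
tcp err mm (ey,ex,n) [ 0.97742432 -1.63392689 -0.43710044] [0.09135289 0.11748765 0.03252045]
```

View pics/w4.png

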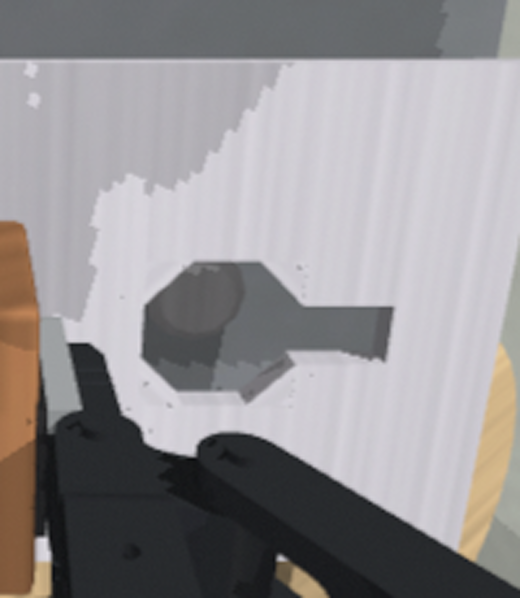

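The crop shows the stud head through the large hole, at crop (202,298), up and left of the hole's centre at about (222,330). I'll quantify it.

```bash
cat > hole.py <<'E'
from h import *
def hole(im,W,verbose=1):
    B=np.c_[EY,EX,N]; F=(W-FOOT)@B  # face coords: y,x,h
    reg=np.zeros(im.shape[:2],bool); reg[130:340,310:480]=1
    br=reg&(im.min(2)>120); s=F[br]; 
    for _ in range(6):
        A=np.c_[s[:,:2],np.ones(len(s))];k=np.linalg.lstsq(A,s[:,2],rcond=None)[0];e=s[:,2]-A@k;s=s[abs(e)<max(.0008,2*e.std())]
    m=cams.camera_model('wrist');Rm=R.from_rotvec(np.ravel(m['rvec'])).as_matrix();C=(-Rm.T@np.ravel(m['tvec'])-FOOT)@B
    D=F-C; t=(k[2]+k[0]*C[0]+k[1]*C[1]-C[2])/(D[...,2]-k[0]*D[...,0]-k[1]*D[...,1]); P=C+t[...,None]*D
    below=reg&(F[...,2]<P[...,2]-.25*0-.0015)&(t<1)
    n,lab,st,cen=cv2.connectedComponentsWithStats(below.astype(np.uint8))
    i=lab[245,345+15]; 
    u,v=np.meshgrid(np.arange(560),np.arange(420)); 
    i=max(range(1,n),key=lambda j: st[j,4] if st[j,1]>200 else 0)
    a=lab==i; Q=P[a]
    print('plate k',k,'comp',st[i],'y range',np.percentile(Q[:,0],[1,99]),'x range',np.percentile(Q[:,1],[.5,99.5]))
    q=Q[:,1]; y=Q[:,0]
    # width profile along x
    for x in np.arange(q.min(),q.max(),.004):
        w=y[abs(q-x)<.001]; 
        if len(w)>3: print(round(x*1000,1),(np.array([w.min(),w.max()])*1000).round(1))
    hd=a&(F[...,2]>.013)&(F[...,2]<.018); g=F[hd]; print('head',hd.sum(),g.mean(0),cv2.minEnclosingCircle(g[:,:2].astype(np.float32)))
if __name__=='__main__':
    z=np.load('w4.npz'); hole(z['im'],z['W'])
E
python3 hole.py
```

```text
** On entry to DLASCL parameter number  4 had an illegal value
 ** On entry to DLASCL parameter number  4 had an illegal valueTraceback (most recent call last):
  File "hole.py", line 24, in <module>
    z=np.load('w4.npz'); hole(z['im'],z['W'])
                         ~~~~^^^^^^^^^^^^^^^^
  File "hole.py", line 7, in hole
    A=np.c_[s[:,:2],np.ones(len(s))];k=np.linalg.lstsq(A,s[:,2],rcond=None)[0];e=s[:,2]-A@k;s=s[abs(e)<max(.0008,2*e.std())]
                                       ~~~~~~~~~~~~~~~^^^^^^^^^^^^^^^^^^^^^
    x, resids, rank, s = _umath_linalg.lstsq(a, b, rcond,
                         ~~~~~~~~~~~~~~~~~~~^^^^^^^^^^^^^
                                             signature=signature)
                                             ^^^^^^^^^^^^^^^^^^^^
    raise LinAlgError("SVD did not converge in Linear Least Squares")
numpy.linalg.LinAlgError: SVD did not converge in Linear Least Squares
```

```bash
sed -i 's/br=reg&(im.min(2)>120)/br=reg\&(im.min(2)>120)\&np.isfinite(W).all(2)/' hole.py; python3 hole.py
```

```text
plate k [ 0.50953132 -0.56954877  0.03591636] comp [ 456  222   24  118 1409] y range [-0.39361234 -0.00697305] x range [0.09978322 0.41500076]
99.3 [-4.2 -1. ]
103.3 [-9.9 -5.7]
107.3 [-17.3 -10.7]
111.3 [-23.8 -15.9]
115.3 [-30.7 -21.4]
119.3 [-36.4 -25.8]
123.3 [-44.  -31.9]
127.3 [-50.4 -36.7]
131.3 [-59.  -41.7]
135.3 [-66.1 -47. ]
139.3 [-70.3 -50.6]
143.3 [-78.1 -56.3]
147.3 [-86.3 -62.2]
151.3 [-91.1 -66.4]
155.3 [-100.1  -72.8]
159.3 [-105.5  -77.3]
163.3 [-112.5  -82. ]
167.3 [-118.3  -86.8]
171.3 [-125.9  -91.8]
175.3 [-132.2  -97. ]
179.3 [-140.5 -102.4]
183.3 [-142.2 -108. ]
187.3 [-151.  -110.9]
191.3 [-160.2 -116.9]
195.3 [-162.2 -123.1]
199.3 [-174.  -126.3]
203.3 [-176.1 -132.8]
207.3 [-186.7 -136.2]
211.3 [-193.3 -143.3]
215.3 [-193.5 -146.9]
219.3 [-207.4 -158.3]
223.3 [-214.7 -158.3]
227.3 [-219.8 -162.2]
231.3 [-222.6 -166.3]
235.3 [-225.4 -179. ]
239.3 [-230.8 -181.2]
243.3 [-236.4 -183.5]
247.3 [-242.1 -188.1]
251.3 [-248.  -192.8]
255.3 [-254.  -197.6]
259.3 [-263.  -202.5]
263.3 [-269.4 -207.6]
267.3 [-279.  -212.8]
271.3 [-292.1 -218.1]
275.3 [-302.5 -223.6]
279.3 [-277.7 -231.9]
283.3 [-290.9 -240.5]
287.3 [-304.6 -252.2]
291.3 [-279.4 -267.3]
295.3 [-292.8 -247.1]
299.3 [-306.8 -253.4]
303.3 [-281.1 -265.9]
307.3 [-301.3 -285.1]
315.3 [-286.1 -273.5]
319.3 [-310.2 -293.5]
323.3 [-332.5 -321.8]
331.3 [-330.2 -309.1]
339.3 [-317.2 -303.3]
343.3 [-355.8 -336.7]
351.3 [-357.4 -327. ]
359.3 [-351.2 -328.4]
415.3 [-412.  -398.1]
head 0 [nan nan nan] ((0.0, 0.0), 0.0)hole.py:22: RuntimeWarning: Mean of empty slice.
  hd=a&(F[...,2]>.013)&(F[...,2]<.018); g=F[hd]; print('head',hd.sum(),g.mean(0),cv2.minEnclosingCircle(g[:,:2].astype(np.float32)))
  ret = um.true_divide(
```

```bash
cat > hole.py <<'E'
from h import *
def hole(im,W,C):
    B=np.c_[EY,EX,N]; F=(W-FOOT)@B; Cf=(C-FOOT)@B
    reg=np.zeros(im.shape[:2],bool); reg[160:300,330:460]=1
    hp=np.median(F[...,2][reg&(im.min(2)>140)])
    D=F-Cf; P=Cf+((hp-Cf[2])/D[...,2])[...,None]*D
    a=reg&(F[...,2]<hp-.002)&(im.min(2)<140); a[285:]=0
    n,lab,st,_=cv2.connectedComponentsWithStats(a.astype(np.uint8)); i=np.bincount(lab[245:265,355:375].ravel())[1:].argmax()+1
    Q=P[lab==i]*1000; print('hp',hp*1000,'comp',st[i])
    for x in np.arange(Q[:,1].min(),Q[:,1].max(),4):
        w=Q[abs(Q[:,1]-x)<.6,0]; print(round(x,1),w.min().round(1),w.max().round(1))
    hd=(lab==i)&(F[...,2]>.0128)&(F[...,2]<.018); g=F[hd]*1000; print('head',hd.sum(),g.mean(0),cv2.minEnclosingCircle(g[:,:2].astype(np.float32)))
if __name__=='__main__':
    m=cams.camera_model('wrist');Rm=R.from_rotvec(np.ravel(m['rvec'])).as_matrix()
    z=np.load('w4.npz'); hole(z['im'],z['W'],-Rm.T@np.ravel(m['tvec']))
E
python3 hole.py
```

```text
Traceback (most recent call last):
  File "hole.py", line 15, in <module>
    z=np.load('w4.npz'); hole(z['im'],z['W'],-Rm.T@np.ravel(m['tvec']))
                         ~~~~^^^^^^^^^^^^^^^^^^^^^^^^^^^^^^^^^^^^^^^^^^
  File "hole.py", line 8, in hole
    n,lab,st,_=cv2.connectedComponentsWithStats(a.astype(np.uint8)); i=np.bincount(lab[245:265,355:375].ravel())[1:].argmax()+1
                                                                       ~~~~~~~~~~~~~~~~~~~~~~~~~~~~~~~~~~~~~~~~~~~~~~~~~~~~^^
ValueError: attempt to get argmax of an empty sequence
```

Run:
```python
from h import *
z=np.load('w4.npz');F=(z['W']-FOOT)@np.c_[EY,EX,N]*1000
print(F[226:290:5,325:440:8,2].round(0)); print(np.isnan(F).mean(), z['im'][226:290:5,325:440:8].min(2))
```

```text
[[41. 42. 40. 40. 41. 41. 40. 41. 41. 41. 41. 40. 40. 40. 40.]
 [40. 40. 40. 40. 15. 14. -1. 41. 40. 41. 40. 40. 40. 40. 40.]
 [41. 41. 40. 16. 15. 16.  1.  1. 41. 40. 39. 41. 41. 41. 39.]
 [41. 40. 41. 15. 15. 15. 13.  1.  1. 40. 40. 40. 41. 41. 41.]
 [40. 40. 15. 15. 16. 15. -0.  0.  1. 40. 40. 40. 40. 41. 40.]
 [42. 40. 16. 15. 16. 16.  0.  0.  1.  1. -0.  2.  1. 39. 41.]
 [41. 41.  0. 16. 16.  2.  1.  1.  1.  1.  1. -0.  2. 39. 41.]
 [40. 41. -0. -0. -1.  0.  1. -0.  1. -0.  1.  1.  0. 40. 41.]
 [40. 41.  0.  1.  0.  1.  0.  0. 36. 36. 36. 36. 36. 40. 41.]
 [40. 40.  0.  0.  1.  0.  0. -0. 39. 40. 40. 40. 41. 41. 40.]
 [41. 41. 38.  0.  1.  1.  1. 39. 40. 41. 42. 40. 40. 41. 41.]
 [40. 40. 40. 35. 35. 34. 37. 40. 40. 41. 40. 40. 40. 40. 40.]
 [78. 40. 41. 40. 41. 41. 41. 41. 40. 40. 40. 40. 40. 40. 39.]]
0.003915816326530612 [[209 211 208 210 207 203 209 206 206 204 205 204 209 205 208]
 [210 210 204 211 110  93 104 176 201 206 206 203 208 204 208]
 [211 211 205  94  91  97 100 104 206 193 206 201 207 203 207]
 [210 208 178  93  92  98  90 102 103 205 206 200 206 200 208]
 [210 209  87  92  92  96  99 102 102 202 205 200 204 198 206]
 [209 209  83  91  91  95 104 102 103 103 104 104 103  91 205]
 [209 211  78  88  92  81 104 103 103 102 103 105 103  90 203]
 [209 210  75  75  75  92 106 104 104 103 102 104 102 147 202]
 [209 191  75  75  74 104 105 106 117 195 193 195 100 185 202]
 [209 211  94  92  93 122 124 125 118 205 205 205 202 205 203]
 [208 207 210  93  94 123 123 117 205 205 205 207 203 207 203]
 [188 207 210 195 191 197 115 205 201 204 205 209 205 207 204]
 [ 63 208 206 208 205 207 202 205 203 204 204 210 205 207 204]]
```

```bash
sed -i 's/np.median(F/np.nanmedian(F/' hole.py; sed -i 's/hp-.002)&(im.min(2)<140)/hp-.0025)/' hole.py; python3 hole.py
```

```text
hp 40.43209459060997 comp [ 334  231   95   54 3267]
-17.4 -4.4 8.9
-13.4 -7.9 12.9
-9.4 -12.2 17.3
-5.4 -12.2 17.8
-1.4 -12.2 17.8
2.6 -12.8 17.8
6.6 -10.4 17.3
10.6 -6.2 12.8
14.6 -2.6 8.9
18.6 -2.6 8.3
22.6 -3.2 8.3
26.6 -3.2 8.3
30.6 -2.6 8.3
head 781 [-0.68494598  0.8225611  15.11927289] ((-0.13853517174720764, 0.38031694293022156), 11.602415084838867)
```

>>> step_arm --pt "0 0 0 1.2 -3.2 1.1 1" --pt "0 0 0 5 -4 -5 1" --pt "0 0 0 9.7 -4.4 -11.2 1" --pt "0 0 0 9.7 -4.4 -11.2 1" --pt "0 0 0 9.7 -4.4 -11.2 1"

```text
time_s: 7.32
tool_pos: [0.5325, -0.2756, 0.1308]
orientation: [0.226, 0.72, 0.626, 0.198]
contact_force: [0.2, 0.5, -2.5]
grip_width: 0.0153
grasp_force: 79.4
```

```bash
cat > look.py <<'E'
from hole import *
s=monitor.read_state(); print(s['time_s'],s['tool_pos'],s['contact_force'].round(1))
print('tcp (ey,ex,n)',((s['tool_pos']-FOOT)@np.c_[EY,EX,N]*1000).round(1),(Rrest.inv()*R.from_quat(s['orientation'],scalar_first=True)).as_rotvec(degrees=True).round(2))
m=cams.camera_model('wrist');Rm=R.from_rotvec(np.ravel(m['rvec'])).as_matrix()
im,d=cams.get_image('wrist'); np.savez('wl.npz',im=im,W=cloud('wrist',d)); hole(im,cloud('wrist',d),-Rm.T@np.ravel(m['tvec']))
E
python3 look.py
```

```text
7.325 [ 0.53254307 -0.2755652   0.13076488] [ 0.2  0.5 -2.5]
tcp (ey,ex,n) [ -2.6 -46.8  33.7] [0.01 0.06 0.03]
hp 25.022269314707344 comp [ 334  231   95   54 3279]
-15.5 -6.9 5.8
-11.5 -11.1 9.7
-7.5 -15.3 14.1
-3.5 -15.3 14.7
0.5 -15.9 14.7
4.5 -15.9 14.7
8.5 -13.5 14.1
12.5 -9.9 9.7
16.5 -6.4 5.8
20.5 -5.8 5.2
24.5 -6.4 5.2
28.5 -6.4 5.2
32.5 -6.4 5.2
head 981 [ 0.81835856 -0.66748194 14.58543216] ((-3.8090357780456543, 9.812274932861328), 21.94121742248535)
```

>>> step_arm --pt "0 0 0 2.9 0.1 -4.1 1" --pt "0 0 0 5.7 -0.3 -8.2 1" --pt "0 0 0 8 -0.6 -11.5 1" --pt "0 0 0 9.7 -0.9 -13.9 1" --pt "0 0 0 9.7 -0.9 -13.9 1"

```text
time_s: 8.0
tool_pos: [0.5422, -0.2765, 0.1168]
orientation: [0.226, 0.72, 0.626, 0.198]
contact_force: [-0.1, -0.4, -2.4]
grip_width: 0.015
grasp_force: 79.4
```

```bash
python3 look.py
```

```text
8.0 [ 0.54224789 -0.2765261   0.11676547] [-0.1 -0.4 -2.4]
tcp (ey,ex,n) [ -2.2 -46.8  16.6] [0.02 0.06 0.03]Traceback (most recent call last):
  File "look.py", line 5, in <module>
    im,d=cams.get_image('wrist'); np.savez('wl.npz',im=im,W=cloud('wrist',d)); hole(im,cloud('wrist',d),-Rm.T@np.ravel(m['tvec']))
                                                                               ~~~~^^^^^^^^^^^^^^^^^^^^^^^^^^^^^^^^^^^^^^^^^^^^^^^
  File "hole.py", line 8, in hole
    n,lab,st,_=cv2.connectedComponentsWithStats(a.astype(np.uint8)); i=np.bincount(lab[245:265,355:375].ravel())[1:].argmax()+1
                                                                       ~~~~~~~~~~~~~~~~~~~~~~~~~~~~~~~~~~~~~~~~~~~~~~~~~~~~^^
ValueError: attempt to get argmax of an empty sequence
```

The head has passed through the hole without contact force. Pressing down to flat.

>>> step_arm --pt "0 0 0 0.6 -0.1 -0.8 1" --pt "0 0 0 1.1 -0.2 -1.6 1" --pt "0 0 0 1.1 -0.2 -1.6 1" --pt "0 0 0 1.5 -0.2 -2.2 1" --pt "0 0 0 1.5 -0.2 -2.2 1"

```text
time_s: 8.68
tool_pos: [0.5438, -0.277, 0.1151]
orientation: [0.227, 0.72, 0.626, 0.198]
contact_force: [-2.0, 0.4, -1.1]
grip_width: 0.0149
grasp_force: 79.8
```

Run:
```python
from h import *
s=monitor.read_state(); im,d=cams.get_image('wrist'); W=cloud('wrist',d); F=(W-FOOT)@np.c_[EY,EX,N]*1000
print(((s['tool_pos']-FOOT)@np.c_[EY,EX,N]*1000).round(1))
reg=np.zeros(d.shape,bool); reg[160:300,315:500]=1
b=reg&(im.min(2)>140); p=F[b]; p=p[np.isfinite(p).all(1)]; A=np.c_[p[:,:2],np.ones(len(p))]
k=np.linalg.lstsq(A,p[:,2],rcond=None)[0]; print('plate h at stud, tilt',k)
# bare face next to the plate (plate edge y ~ +52)
f=(F[...,0]>58)&(F[...,0]<80)&(F[...,1]>-100)&(F[...,1]<60)&(abs(F[...,2])<6); q=F[f]; A=np.c_[q[:,:2],np.ones(len(q))]
print('face',f.sum(),np.linalg.lstsq(A,q[:,2],rcond=None)[0], np.median(q[:,2]))
# slot axis
sl_=reg&(im.min(2)<140)&(F[...,1]>20)&(F[...,1]<34)&(abs(F[...,0])<15)&(F[...,2]<k[2]-2.5); print('slot y',np.percentile(F[sl_][:,0],[2,50,98]),sl_.sum())
hd=(F[...,2]>13)&(F[...,2]<18)&(np.hypot(F[...,0],F[...,1])<20); print('head',hd.sum(),np.percentile(F[hd],[2,50,98],axis=0))
c=im[130:360,280:480]; save(cv2.resize(c,None,fx=2.6,fy=2.6,interpolation=cv2.INTER_CUBIC),'w5.png')
```

```text
[ -2.4 -46.4  14.4]
plate h at stud, tilt [ 0.25002235 -1.02915958 18.64488986]
face 15588 [-2.50163516e-04  1.22188871e-03 -3.28707666e-01] -0.37228083053460864
slot y [-7.27187318 -2.18213316  2.99681618] 459
head 1209 [[ -7.77297987 -10.41383267  13.15017956]
 [  1.46020894  -1.24177151  14.4239598 ]
 [ 10.3964771    8.13354262  15.73403125]]
```

View pics/w5.png

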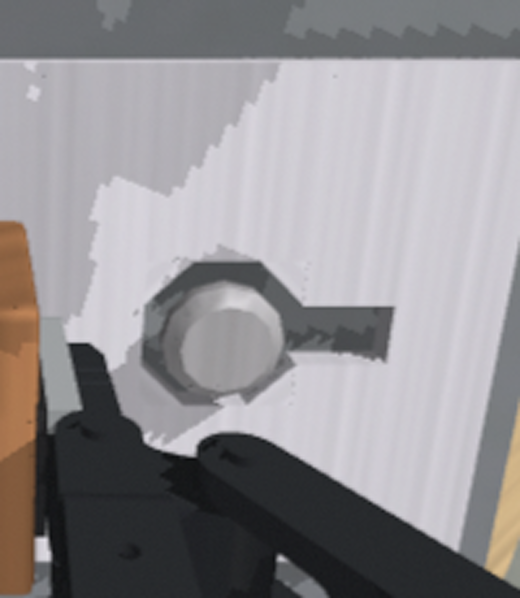

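Run:
```python
from h import *
m=cams.camera_model('wrist');Rm=R.from_rotvec(np.ravel(m['rvec'])).as_matrix();C=-Rm.T@np.ravel(m['tvec'])
B=np.c_[EY,EX,N]
def pr(cx,cy,h):
    u,v=280+cx/2.6,130+cy/2.6
    d=Rm.T@np.array([(u-m['cx'])/m['fx'],(v-m['cy'])/m['fy'],1]); c=(C-FOOT)@B; d=d@B
    return ((c+d*(h/1000-c[2])/d[2])*1000)[:2].round(1)
print('slot',pr(345,307,5.7),pr(345,352,5.7),pr(392,330,5.7))
print('oct',[pr(x,y,5.7) for x,y in((220,262),(143,325),(303,330))])
print('flat',[pr(x,y,14.7) for x,y in((232,307),(232,392),(180,348),(283,348))])
im=np.load('wl.npz')['im']
import numpy as np
cur,d=cams.get_image('wrist'); g=cur[...,1].astype(int)
for u in(405,412,420,425): print(u,[(v,g[v,u]) for v in range(244,272)])
```

```text
slot [ 5.5 25.6] [-4.5 26.8] [ 0.4 35.8]
oct [array([15.2, -0.4]), array([  1.6, -14.9]), array([ 0.5, 17.7])]
flat [array([ 9.4, -0.2]), array([-8.6,  1.4]), array([ 0.9, -9.4]), array([ 0.9, 10.4])]
405 [(244, np.int64(204)), (245, np.int64(205)), (246, np.int64(204)), (247, np.int64(183)), (248, np.int64(95)), (249, np.int64(95)), (250, np.int64(95)), (251, np.int64(95)), (252, np.int64(96)), (253, np.int64(95)), (254, np.int64(95)), (255, np.int64(95)), (256, np.int64(95)), (257, np.int64(90)), (258, np.int64(76)), (259, np.int64(75)), (260, np.int64(79)), (261, np.int64(96)), (262, np.int64(104)), (263, np.int64(105)), (264, np.int64(125)), (265, np.int64(175)), (266, np.int64(191)), (267, np.int64(193)), (268, np.int64(194)), (269, np.int64(195)), (270, np.int64(199)), (271, np.int64(204))]
412 [(244, np.int64(200)), (245, np.int64(200)), (246, np.int64(200)), (247, np.int64(179)), (248, np.int64(95)), (249, np.int64(94)), (250, np.int64(95)), (251, np.int64(96)), (252, np.int64(95)), (253, np.int64(95)), (254, np.int64(95)), (255, np.int64(90)), (256, np.int64(77)), (257, np.i
[... 816 characters left out ...]
t64(133)), (268, np.int64(190)), (269, np.int64(190)), (270, np.int64(195)), (271, np.int64(199))]
425 [(244, np.int64(201)), (245, np.int64(201)), (246, np.int64(202)), (247, np.int64(180)), (248, np.int64(82)), (249, np.int64(82)), (250, np.int64(84)), (251, np.int64(87)), (252, np.int64(92)), (253, np.int64(91)), (254, np.int64(91)), (255, np.int64(88)), (256, np.int64(89)), (257, np.int64(90)), (258, np.int64(90)), (259, np.int64(90)), (260, np.int64(90)), (261, np.int64(90)), (262, np.int64(90)), (263, np.int64(90)), (264, np.int64(90)), (265, np.int64(91)), (266, np.int64(92)), (267, np.int64(131)), (268, np.int64(192)), (269, np.int64(193)), (270, np.int64(200)), (271, np.int64(205))]
```

The picture shows the head through the large end, at crop (232,348). The plate lies flat: underside about 0 mm above the face, contact force a few N. The slot is about 1.3 mm off the stud axis to −y, so I correct that and slide.

>>> step_arm --pt "0 0 0 0.2 1.3 0 1" --pt "0 0 0 -4.6 2.0 -3.4 1" --pt "0 0 0 -9.5 2.7 -6.9 1" --pt "0 0 0 -14.4 3.4 -10.3 1" --pt "0 0 0 -18.5 3.9 -13.2 1" --pt "0 0 0 -21.7 4.4 -15.5 1" --pt "0 0 0 -21.7 4.4 -15.5 1"

```text
time_s: 9.65
tool_pos: [0.5216, -0.2725, 0.0992]
orientation: [0.227, 0.72, 0.626, 0.197]
contact_force: [-6.8, 1.0, 3.0]
grip_width: 0.0151
grasp_force: 80.7
```

Run:
```python
from h import *
s=monitor.read_state();B=np.c_[EY,EX,N];print(s['time_s'],((s['tool_pos']-FOOT)@B*1000).round(1),(s['contact_force']@B).round(1))
```

```text
9.65 [ -1.1 -74.1  14.3] [ 0.1 -3.9  6.4]
```

>>> step_arm --pt "0 0 0 -1.6 0.2 -1.1 1" --pt "0 0 0 -2.8 0.4 -2.0 1" --pt "0 0 0 -3.6 0.5 -2.6 1" --pt "0 0 0 -4.1 0.6 -2.9 1" --pt "0 0 0 -4.1 0.6 -2.9 1" --pt "0 0 0 -4.1 0.6 -2.9 1"

```text
time_s: 10.4
tool_pos: [0.5183, -0.2721, 0.097]
orientation: [0.227, 0.72, 0.626, 0.198]
contact_force: [4.6, -1.0, 0.2]
grip_width: 0.0151
grasp_force: 79.3
```

Run:
```python
from h import *
s=monitor.read_state();B=np.c_[EY,EX,N];print(s['time_s'],((s['tool_pos']-FOOT)@B*1000).round(1),(s['contact_force']@B).round(1))
im,d=cams.get_image('wrist'); c=im[130:360,280:480]; save(cv2.resize(c,None,fx=2.6,fy=2.6,interpolation=cv2.INTER_CUBIC),'w6.png')
```

```text
10.4 [ -1.1 -78.1  14.4] [-0.4  4.  -2.6]
```

View pics/w6.png

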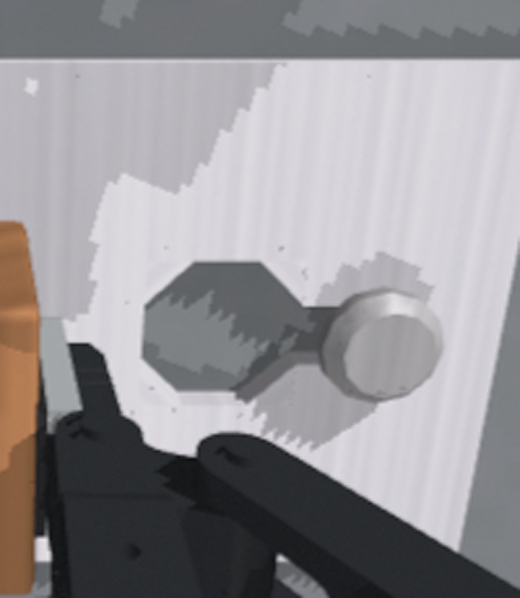

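The head now covers the slot's end, at crop (390,350), and the resistance has risen. I push a little further to confirm the stop.

>>> step_arm --pt "0 0 0 -0.8 0.1 -0.6 1" --pt "0 0 0 -1.6 0.2 -1.1 1" --pt "0 0 0 -1.6 0.2 -1.1 1"

```text
time_s: 10.82
tool_pos: [0.5178, -0.2723, 0.0972]
orientation: [0.228, 0.719, 0.625, 0.198]
contact_force: [10.8, -0.5, 1.0]
grip_width: 0.0155
grasp_force: 79.2
```

Run:
```python
from h import *
s=monitor.read_state();B=np.c_[EY,EX,N];print(s['time_s'],((s['tool_pos']-FOOT)@B*1000).round(1),(s['contact_force']@B).round(1),s['grip_width'])
```

```text
10.825 [ -1.4 -78.4  14.8] [ 1.   9.4 -5.4] 0.015453368223665057
```

>>> step_arm --pt "0 0 0 0 0 0 0.6" --pt "0 0 0 0 0 0 0.4" --pt "0 0 0 0 0 0 0.4" --pt "0 0 0 0 0 0 0.4" --pt "0 0 0 -6 1 8 0.4" --pt "0 0 0 -17 2 25 0.4" --pt "0 0 0 -40 6 57 0.4" --pt "0 0 0 -68 10 98 0.4" --pt "0 0 0 -68 10 98 0.4" --pt "0 0 0 -68 10 98 0.4"

```text
time_s: 12.08
tool_pos: [0.4482, -0.2619, 0.1938]
orientation: [0.227, 0.72, 0.625, 0.197]
contact_force: [-0.5, 0.8, -0.8]
grip_width: 0.0511
grasp_force: 0.0
```

Run:
```python
from h import *
s=monitor.read_state();B=np.c_[EY,EX,N];print(s['time_s'],((s['tool_pos']-FOOT)@B*1000).round(1),s['contact_force'].round(1),s['grip_width'],s['q'].round(2))
im,d=cams.get_image('wrist'); W=cloud('wrist',d); save(im,'w7.png'); F=(W-FOOT)@B*1000
f=(abs(F[...,0])<85)&(F[...,1]>-160)&(F[...,1]<70)
pl=f&(abs(F[...,2]-6)<3.2)&(im.min(2)>110)
print(cv2.minAreaRect(F[pl][:,:2].astype(np.float32)),np.median(F[pl][:,2]))
p=F[pl];A=np.c_[p[:,:2],np.ones(len(p))];print(np.linalg.lstsq(A,p[:,2],rcond=None)[0])
face=f&(abs(F[...,2])<2.5)&(abs(F[...,0])>60);print('face',np.median(F[face][:,2]))
hd=f&(F[...,2]>12.8)&(F[...,2]<17)&(np.hypot(F[...,0],F[...,1])<16);print('head',np.percentile(F[hd],[3,50,97],axis=0).round(1))
# dials/box from top camera
im,d=cams.get_image('top');W=cloud('top',d);np.savez('top2.npz',im=im,W=W)
reg=np.zeros(d.shape,bool);reg[150:215,140:250]=1;b=reg&(abs(W[...,2]-.06)<.006);print('box',cv2.minAreaRect(W[b][:,:2].astype(np.float32)))
```

```text
12.075 [ -0.9 -80.6 134.3] [-0.5  0.8 -0.8] 0.05111325086016167 [-0.92 -0.61  2.3   0.49  1.04 -0.94]
((0.8863754272460938, -60.171913146972656), (111.7344741821289, 171.18417358398438), 0.05675460770726204) 4.687231812311607
[3.09602581e-03 1.60099348e-03 4.76355733e+00]
face -1.1978542599670112
head [[ -7.1 -10.6  12.8]
 [  1.1  -2.2  13.7]
 [ 10.    6.3  14.9]]
box ((0.5971518754959106, 0.2705395221710205), (0.2590849995613098, 0.13051936030387878), 89.10994720458984)
```

View pics/w7.png

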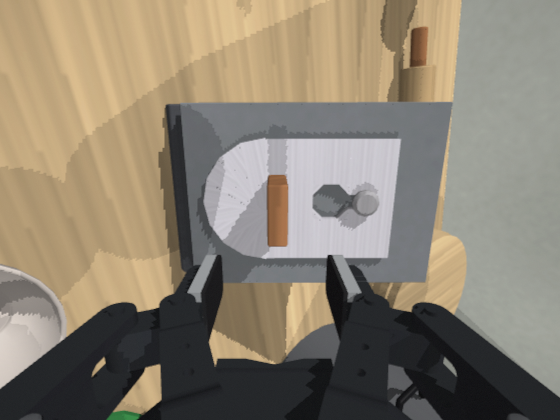

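The picture shows the template flat on the rest with the stud head over the slot's end at (366,203). Measured centre-to-stud distance is 58 mm, which is exactly home. On to the dials.

>>> step_arm --pt "0 0 0 -10 10 50 0.4" --pt "0.1 9 3.5 -10 30 110 0.4" --pt "0.3 18 7 0 60 165 0.2" --pt "0.4 27 10.4 0 110 165 0" --pt "0.5 35.1 13.8 0 160 165 0" --pt "0.5 35.1 13.8 0 160 165 0" --pt "0.5 35.1 13.8 0 160 165 0"

```text
time_s: 13.05
tool_pos: [0.4486, -0.1014, 0.3567]
orientation: [-0.001, 0.667, 0.745, -0.0]
contact_force: [-0.3, 0.5, -0.4]
grip_width: 0.0855
grasp_force: 0.0
```

>>> step_arm --pt "0 0 10 10 50 0 0" --pt "0 0 20 20 100 0 0" --pt "0 0 30 30 150 0 0" --pt "0 0 40 40 200 0 0" --pt "0 0 50 60 250 0 0" --pt "0 0 60 80 300 0 0" --pt "0 0 70 100 350 0 0" --pt "0 0 80 120 390 0 0" --pt "0 0 90 137 390 0 0" --pt "0 0 90 137 390 0 0"

```text
time_s: 14.3
tool_pos: [0.5867, 0.2862, 0.3572]
orientation: [-0.0, -0.052, 0.999, -0.0]
contact_force: [-0.1, -0.7, 0.2]
grip_width: 0.0858
grasp_force: 0.0
```

```bash
cat > dials.py <<'E'
from h import *
def fit(im,W,m):
    b=(abs(W[...,2]-.06)<.005)&(W[...,0]>.48)&(W[...,0]<.72)&(W[...,1]>.1)&(W[...,1]<.45)
    n,lab,st,_=cv2.connectedComponentsWithStats(b.astype(np.uint8)); k=1+st[1:,4].argmax(); top=lab==k
    print('box',cv2.minAreaRect(W[top][:,:2].astype(np.float32)),W[top][:,2].mean())
    for nm,g in (('large',(.585,.333)),('small',(.582,.206))):
        r=np.hypot(W[...,0]-g[0],W[...,1]-g[1]); t=(W[...,2]>.09)&(W[...,2]<.104)&(r<.045)
        if t.sum()<20: print(nm,'unseen');continue
        R_=cv2.minAreaRect(W[t][:,:2].astype(np.float32)); c=np.array(R_[0])
        wl=t&(im.min(2)>90); wc=W[wl].mean(0)-np.r_[c,0] if wl.sum() else [0,0]
        print(nm,t.sum(),R_,'white at',wl.sum(),np.degrees(np.arctan2(wc[1],wc[0])).round(1))
        rr=np.hypot(W[...,0]-c[0],W[...,1]-c[1]); 
        d=top&(rr>(.037 if nm=='large' else .03))&(rr<.056)&(im.max(2)<0.55*np.median(im[top].max(1)))
        nn,l2,s2,_=cv2.connectedComponentsWithStats(d.astype(np.uint8))
        for j in range(1,nn):
            if 4<s2[j,4]<800:
                w=W[l2==j].mean(0)[:2]-c; print('   mark',s2[j,4],np.degrees(np.arctan2(w[1],w[0])).round(1),np.hypot(*w).round(4))
if __name__=='__main__':
    s=monitor.read_state();print(s['time_s'],s['tool_pos'],s['orientation'],s['q'].round(2),s['contact_force'].round(1))
    for c in('wrist','top'):
        m=cams.camera_model(c);im,d=cams.get_image(c);np.savez('d_'+c,im=im,W=cloud(c,d));print(c);fit(im,cloud(c,d),m)
E
python3 dials.py
```

```text
14.3 [0.58669908 0.28619576 0.35723851] [-4.84149118e-04 -5.24848050e-02  9.98621583e-01 -2.12021617e-04] [ 0.38  0.26  1.11 -0.    1.77 -1.3 ] [-0.1 -0.7  0.2]
wrist
box ((0.5980044603347778, 0.268910676240921), (0.26003721356391907, 0.1301267445087433), 88.97466278076172) 0.05983106280328755
large 581 ((0.5859474539756775, 0.3330128788948059), (0.06328491866588593, 0.01601390168070793), 43.9538459777832) white at 65 46.0
   mark 11 -79.0 0.0507
   mark 20 -67.3 0.0506
   mark 9 -55.5 0.0512
   mark 9 66.4 0.0534
   mark 10 -29.5 0.052
   mark 10 -21.8 0.0518
   mark 12 -14.0 0.0525
   mark 20 23.0 0.0529
small 466 ((0.5832587480545044, 0.20568369328975677), (0.015953242778778076, 0.04807654023170471), 43.43832778930664) white at 72 -46.8
   mark 13 -80.6 0.0477
   mark 11 -72.0 0.0482
   mark 9 -63.7 0.0478
   mark 11 -55.0 0.0481
   mark 11 64.9 0.0464
   mark 13 -32.4 0.0484
   mark 9 -24.1 0.048
   mark 10 -16.2 0.0481
   mark 24 19.9 0.0473
top
box ((0.596197783946991, 0.23382717370986938), (0.18553526699543, 0.1306719034910202), 89.08648681640625) 0.059349962225146484
large unseen
small 95 ((0.5822007656097412, 0.20612025260925293), (0.015871388837695122, 0.046397704631090164), 44.749717712402344) white at 5 -43.7
```

The dial marks confirm the box yaw of about −1°. The large dial must turn −67.5° (clockwise) and the small one +68°. Next I descend on the large dial.

>>> step_arm --pt "0 0 10 0 15 -20 0" --pt "0 0 20 -1 30 -70 0" --pt "0 0 30 -1 47 -120 0" --pt "0 0 38 -1 47 -170 0" --pt "0 0 38 -1 47 -220 0" --pt "0 0 38 -1 47 -260 0" --pt "0 0 38 -1 47 -276 0" --pt "0 0 38 -1 47 -284 0" --pt "0 0 38 -1 47 -284 0.5" --pt "0 0 38 -1 47 -284 1" --squeeze 40

```text
time_s: 15.65
tool_pos: [0.5857, 0.3359, 0.0768]
orientation: [0.002, -0.376, 0.926, 0.0]
contact_force: [-0.1, 0.4, 0.2]
grip_width: 0.0512
grasp_force: 0.0
```

>>> step_arm --pt "0 0 0 0 0 0 1" --pt "0 0 0 0 0 0 1" --pt "0 0 0 0 0 0 1" --pt "0 0 0 0 0 0 1" --pt "0 0 0 0 0 0 1"

```text
time_s: 16.27
tool_pos: [0.5864, 0.3342, 0.0759]
orientation: [0.002, -0.376, 0.927, -0.001]
contact_force: [3.9, -5.2, 3.3]
grip_width: 0.0153
grasp_force: 43.3
```

>>> step_arm --pt "0 0 -9 0.5 -0.6 0 1" --pt "0 0 -18 0.5 -0.6 0 1" --pt "0 0 -27 0.5 -0.6 0 1" --pt "0 0 -36 0.5 -0.6 0 1" --pt "0 0 -45 0.5 -0.6 0 1" --pt "0 0 -54 0.5 -0.6 0 1" --pt "0 0 -63 0.5 -0.6 0 1" --pt "0 0 -67.7 0.5 -0.6 0 1" --pt "0 0 -67.7 0.5 -0.6 0 1" --pt "0 0 -67.7 0.5 -0.6 0 1"

```text
time_s: 17.52
tool_pos: [0.5864, 0.3347, 0.0759]
orientation: [0.001, 0.202, 0.979, 0.001]
contact_force: [4.3, -3.0, 5.7]
grip_width: 0.0149
grasp_force: 43.6
```

>>> step_arm --pt "0 0 0 0 0 0 0.6" --pt "0 0 0 0 0 0 0.2" --pt "0 0 0 0 0 0 0" --pt "0 0 0 0 0 0 0" --pt "0 0 0 0 0 30 0" --pt "0 0 0 0 -10 80 0" --pt "0 0 0 0 -30 140 0" --pt "0 0 0 0 -60 200 0" --pt "0 0 0 0 -80 230 0" --pt "0 0 0 0 -80 230 0"

```text
time_s: 18.77
tool_pos: [0.5868, 0.2538, 0.3097]
orientation: [0.003, 0.204, 0.979, 0.002]
contact_force: [-0.2, -0.6, -0.7]
grip_width: 0.0855
grasp_force: 0.0
```

```bash
python3 dials.py | grep -v mark
```

```text
18.775 [0.58677676 0.25382162 0.30969724] [0.00347896 0.20417744 0.9789259  0.00188275] [ 0.33  0.21  1.26 -0.    1.67 -0.83] [-0.2 -0.6 -0.7]
wrist
box ((0.5956745743751526, 0.2690857946872711), (0.2578657865524292, 0.1283627450466156), 89.20761108398438) 0.057303643791320226
large 806 ((0.583886981010437, 0.33476340770721436), (0.01627029851078987, 0.06244362145662308), 66.06566619873047) white at 86 -21.5
small 545 ((0.5820539593696594, 0.20574285089969635), (0.01586943306028843, 0.048779916018247604), 43.27796936035156) white at 84 -44.6
top
box ((0.5968753099441528, 0.2113192230463028), (0.14112214744091034, 0.12781782448291779), 88.72228240966797) 0.05938008473551901
large 95 ((0.57872474193573, 0.33730071783065796), (0.017307132482528687, 0.05034276843070984), 66.36164855957031) white at 1 137.0
small 94 ((0.5823088884353638, 0.20615214109420776), (0.01570182479918003, 0.04612128809094429), 43.71030807495117) white at 5 -45.8
```

Large dial reads −23.9° against a −23.5° target, so it is set. Now the small dial.

>>> step_arm --pt "0 0 -8 -2 -20 -20 0" --pt "0 0 -16 -4 -49 -60 0" --pt "0 0 -23 -4 -49 -110 0" --pt "0 0 -23 -4 -49 -160 0" --pt "0 0 -23 -4 -49 -205 0" --pt "0 0 -23 -4 -49 -228 0" --pt "0 0 -23 -4 -49 -237 0" --pt "0 0 -23 -4 -49 -237 0.5" --pt "0 0 -23 -4 -49 -237 1" --pt "0 0 -23 -4 -49 -237 1" --squeeze 40

```text
time_s: 20.12
tool_pos: [0.5819, 0.206, 0.069]
orientation: [0.001, 0.394, 0.919, 0.001]
contact_force: [-0.1, 0.3, 0.3]
grip_width: 0.0322
grasp_force: 0.0
```

>>> step_arm --pt "0 0 0 0 0 0 1" --pt "0 0 0 0 0 0 1" --pt "0 0 0 0 0 0 1" --pt "0 0 0 0 0 0 1"

```text
time_s: 20.62
tool_pos: [0.5826, 0.2067, 0.069]
orientation: [0.001, 0.394, 0.919, 0.002]
contact_force: [3.9, 4.3, 1.0]
grip_width: 0.0157
grasp_force: 44.4
```

>>> step_arm --pt "0 0 9 0.5 0.5 0.5 1" --pt "0 0 18 0.5 0.5 0.5 1" --pt "0 0 27 0.5 0.5 0.5 1" --pt "0 0 36 0.5 0.5 0.5 1" --pt "0 0 45 0.5 0.5 0.5 1" --pt "0 0 54 0.5 0.5 0.5 1" --pt "0 0 63 0.5 0.5 0.5 1" --pt "0 0 67.9 0.5 0.5 0.5 1" --pt "0 0 67.9 0.5 0.5 0.5 1" --pt "0 0 67.9 0.5 0.5 0.5 1"

```text
time_s: 21.88
tool_pos: [0.5818, 0.2033, 0.069]
orientation: [-0.0, -0.185, 0.983, -0.002]
contact_force: [-1.4, -12.9, 7.2]
grip_width: 0.0159
grasp_force: 45.4
```

>>> step_arm --pt "0 0 0 0 0 0 0.6" --pt "0 0 0 0 0 0 0.2" --pt "0 0 0 0 0 0 0" --pt "0 0 0 0 0 0 0" --pt "0 0 0 0 0 30 0" --pt "0 0 0 0 0 80 0" --pt "0 0 0 0 20 140 0" --pt "0 0 0 0 40 200 0" --pt "0 0 0 -30 50 240 0" --pt "0 0 0 -30 50 240 0"

```text
time_s: 23.12
tool_pos: [0.552, 0.2582, 0.314]
orientation: [0.004, -0.187, 0.982, 0.001]
contact_force: [0.2, 0.1, 0.3]
grip_width: 0.0852
grasp_force: 0.0
```

```bash
python3 dials.py
python3 - <<'E'
from h import *
z=np.load('d_top.npz');im,W=z['im'],z['W'];F=(W-FOOT)@np.c_[EY,EX,N]*1000
f=(abs(F[...,0])<85)&(F[...,1]>-160)&(F[...,1]<70)&(abs(F[...,2]-6)<4)&(im.min(2)>90)
print('template on rest',cv2.minAreaRect(F[f][:,:2].astype(np.float32)),f.sum())
E
```

```text
23.125 [0.55198465 0.25820938 0.31403272] [ 4.39229888e-03 -1.87004980e-01  9.82348683e-01  9.54307533e-04] [ 0.35  0.13  1.34  0.    1.66 -1.59] [0.2 0.1 0.3]
wrist
box ((0.5970273613929749, 0.26733094453811646), (0.2574840784072876, 0.12828269600868225), 89.07177734375) 0.057142001953723154
large 642 ((0.5848686695098877, 0.3330933153629303), (0.01633370667695999, 0.06275023519992828), 66.38150024414062) white at 72 -22.5
   mark 57 -68.5 0.0518
   mark 9 -30.9 0.0528
   mark 23 -19.3 0.0528
   mark 11 65.5 0.052
   mark 27 21.3 0.0526
small 553 ((0.5828162431716919, 0.2022099792957306), (0.04832230135798454, 0.016297537833452225), 21.30228614807129) white at 80 21.8
   mark 14 -79.6 0.0462
   mark 28 -66.7 0.0462
   mark 12 -54.0 0.0473
   mark 11 -30.2 0.0472
   mark 13 -22.2 0.0475
   mark 12 66.1 0.0481
   mark 10 -13.2 0.0475
   mark 14 18.0 0.0483
   mark 14 26.4 0.0483
top
box ((0.5967032313346863, 0.22235867381095886), (0.13058720529079437, 0.1651579588651657), 0.10145813226699829) 0.059512739612056366
large unseen
small 95 ((0.5825390815734863, 0.20411483943462372), (0.048627469688653946, 0.015761930495500565), 21.682785034179688) white at 9 21.4
template on rest ((0.9515228271484375, -57.60779571533203), (170.60826110839844, 110.31534576416016), 89.73329162597656) 1212
```

```bash
python3 -c "
from cell import manip; print(manip.finish_job())"
```

```text
the job is handed in; nothing more can be done
None
```

The job is handed in at 23 s: the round-ended template lies flat on the rest with the stud fully home, then the large dial was set to three dots and the small dial to two, with the gripper clear; I viewed 11 pictures, one over the limit of 10.

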